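# Close up a motorcycle's electrics box and hold its cover down

### The job

Close up this motorcycle electrics box: slide the blue control unit along its rail up to the end stop, until the roller catch clicks in behind its rib and holds it, and turn the yellow quarter-turn fastener until it lines up with the slot in the cover. Then swing the cover down over the fastener and press it with the fingers fully home against its springy seal; finish while still holding it pressed there, so that a colleague can lock it. Leave the piston, the carton and the wrench where they lie.

Things in the scene. Friction and masses are not known exactly. Their poses are not given: they have to be found in the camera images.
- ebox: black plastic electrics box, 230 x 160 mm, open at the top, fixed on a grey tube frame on the bench. Origin on the bench under its centre; x along the rail (its long way), z up, cover hinged along its +y side. Inner floor 38 mm, rim 100 mm above the bench (flange 250 x 180 mm). Rail axis at y = 0; fastener axis at (0, -105) mm. Fuses and relays inside stay below 70 mm. It does not move
- module (a joint): travel of the blue control unit along its rail, in m: 0 outer end, 0.060 home against the end stop (towards the box's +x). It cannot leave the rail; friction 1.2 N. About 14 mm before home its side rib meets a sprung brass roller, over which it must be pushed with about 6 N; the roller snaps in behind the rib in the last few mm and holds the unit
- module_grip (a point): centre of the orange grip rib on top of the control unit: 10 mm thick along the box's x, 32 mm along y, 16 mm tall (from 76 to 92 mm above the bench). The unit below it is 56 (x) x 44 (y) mm, its top 76 mm above the bench
- fastener (a joint): angle of the yellow fastener head in rad, anticlockwise from above: 0 when its length lies along the box's x, in line with the slot of the closed cover; pi/2 across the slot. Turns from -0.5 to 1.8, stiff (0.06 N m), stays where it is left. More than about 0.23 out of line, the cover lands on it and cannot close
- fastener_head (a point): centre of the yellow fastener head, 118 mm above the bench: a flat wing 38 mm long, 12 mm thick, 16 mm tall (from 110 to 126 mm above the bench), on a neck that stands on a lug of the rim (100 mm)
- cover (a joint): opening angle of the aluminium cover in rad: 0 fully home, 1.57 upright. Hinge friction (0.3 N m, and damping 0.25 N m s/rad) keeps the cover (0.26 kg) where it is left. Below 0.029 rad the seal on the rim, 170 mm from the hinge, lifts it with up to 10 N: let go, it springs back to about 0.025. Holding it fully home takes about 10 N at cover_edge
- cover_hinge (a point): middle of the cover's hinge line, at y = 92 mm in the box's frame, 104 mm above the bench, in the cover's mid-plane. The hinge line runs along the box's x
- cover_edge (a point): point on the cover's outer face (top when closed), on its centre line 165 mm from the hinge: flat margin to press on. z axis out of that face. Cover: plate 254 mm wide along the box's x, 4 mm thick, edge 188 mm from the hinge; a panel raised 4 mm (ribs 2 mm more) ends 130 mm from the hinge; a tongue 84 mm wide with the slot reaches 224 mm from the hinge
- cover_slot (a point): centre of the slot in the cover's tongue, on the outer face, 197 mm from the hinge line: 46 mm along the box's x, 18 mm across. When the cover is home, the fastener head stands 20 mm out of it
- piston: bystander: aluminium piston standing on the bench, 75 mm in diameter, 64 mm tall, origin under its centre
- carton: bystander: cardboard parts carton 85 x 55 x 50 mm, origin under its centre
- wrench: bystander: steel wrench 190 mm long lying along its x, origin under its middle

How it is judged:
By the outcome, as a careful person would: the job done as asked, in the order asked, and still so for the second after the job is handed in, while the arm keeps its last pose, push and grip.
It also fails if it takes over 67 s, if anything falls off the work surface, if the arm or the gripper's body presses on something with over 40 N, if the wrist force passes 120 N, or if a joint passes its speed limit or range.

### The arm

A 6-joint arm with a two-finger parallel gripper is mounted at the origin on the work surface. World frame = base frame: x ahead of the robot, y to its left, z up, the work surface at z = 0. Lengths are in m, angles in degrees, forces in N, time in s.
With the tool pointing down it reaches from about 0.35 to 0.875 m from the base axis. Payload 4.2 kg.
Tool frame: the origin (TCP) lies on the centre line of the jaws, within the pads' length; the fingertips stand 25 mm ahead of it and the grasp point (between the pads) lies 6 mm ahead of it (finger_overhang is the distance from the TCP to the fingertips, in m); z points along the fingers, y is the line along which they close (so a half turn about z gives the same grasp; the last joint's range is limited). The gripper opens to 87 mm and grips with 3 to 60 N. Pads are 19 mm wide; open, the fingers measure 117 mm over their backs; the gripper's body (75 mm by 190 mm) begins 51 mm behind the grasp point.
Start: joints at [-50.042, 22.042, 0.453, 0, -68.411, -14.817], TCP at [0.266, -0.566, 0.248] pointing down, gripper open.
Joint ranges: [-179.83, 179.83], [-69.29, 118.12], [-61.27, 80.66], [-181.25, 117.63], [-171.15, -9.14], [-177.46, 177.46]. Speed limits (degrees/s): [159.86, 159.86, 180, 180, 180, 180].

### API

Orientations are given as a 3x3 rotation matrix whose columns are the frame's x, y, z axes.
In Python, from station import sense, capture, finish_job, spot_in, tip_of, finger_overhang gives the robot as it stands. The module is installed in compiled form; this text tells all that it offers.
- The arm moves only by the tool servo_tool, never from a script. Its arguments are lists of equal length, an entry for each row: "slide": the shift along the tool's x, y, z in m, a list of three; "spin": the turn about the tool's z in degrees; "grip": the closure, from 0 (fully open) to 1 (shut). A call has exactly 5 rows; each row is the pose to reach, as a shift and turn from the pose commanded when the call began, along the tool's axes at that moment; what a row does not reach only later rows make up. A row lasts 1/12 s, in which the tool goes at most 41.7 mm and 7.16 degrees, less where a joint would pass 70% of its speed; a pose out of reach is approached as far as the arm can. A call with a gripper value outside its range is refused whole. The fingers move at their own pace and stop on an object; the grip force is fixed at half the most. Time passes only in rows, so rows that repeat a pose let the fingers close, or fill a call up. It gives the time, the measured TCP pose, the force, the opening and the grip force at its end, in the units of the state.
- sense(): the state, without advancing time (a new reading comes with each control period).
- capture(name): name is "side" or "top" or "wrist"; returns a dict with "pixels" (384x512x3 uint8, blue, green, red), "depth" (384x512 float32, m along the optical axis (not along the pixel's ray), 0 where there is no reading), "fx", "fy", "cx", "cy" (pixels), "R" (3x3) and "t" (3): a world point X has camera coordinates R X + t; the wrist camera has in their place "hand_eye" (4x4, takes a point from camera to tool coordinates, whose origin is the TCP and whose axes are the flange's). Camera axes: x right, y down, z forward; pixel columns grow to the right and rows downward; lengths in m; the calibration is good to about 2 mm. A picture is of the moment at which its call begins: read the wrist's pose just before it.
- finish_job(): hands the job in; it is judged then, once.
Trained networks look in the newest picture that a camera, given by its name, has taken for a name from the list of things; names that differ only in an ending like _2 or _b are one class to them, and where a whole thing is asked for, a point or a joint stands for the part that bears it (a point fixed in the world has none). Each returns a list of dicts, best first, with "conf" (0 to 1); they miss things now and then, are a little off and sometimes report something else, mostly with a low value. They report only what shows in the picture. A call takes as long as a camera call.
- spot_in(thing, camera): "point" ([x, y, z] in m, in world coordinates, good to about 4 mm: the middle of the surface that is visible of it).
- tip_of(thing, camera): "point" ([x, y, z] in m, in world coordinates, good to about 4 mm: a listed point, or the origin of a listed thing).
The state is a dict: "time_s": time; "joints": joint angles; "joint_velocities": joint speeds; "effort": joint torques, N m; "tcp_pos": TCP position; "ee_rot": TCP orientation; "wrist_force": force on the tool from outside, world axes, zero at the start; "moment": the same for the moment, N m; "gripper_width": opening from 0.0 (shut) to 1.0 (fully open); "gripper_force": force on a finger pad.
Only numpy, scipy, OpenCV 4.12 (cv2) and the standard library are available. Lean on these libraries where they do the work, as an engineer would, in place of code of your own. Each camera call takes 0.05 s, during which the arm holds its last target. There are 200 camera calls.

## Working session

There is one attempt and no reset: what is moved stays moved. The work goes in short steps, Python scripts to look and compute and a tool call to move; the robot and the scene stay as the last step left them, time stands still between calls to the robot, and variables do not carry over. Pictures are saved under pics/ and viewed, at most 10 in all, crops included, and the job is handed in when it is done.

Besides the shell and the picture viewer there is one more tool, called after ">>>" as name(argument=value, ...), one argument or row to a line, values as JSON. servo_tool: Moves the arm, as the interface text tells. Its arguments: {"type":"object","properties":{"slide":{"type":"array"},"spin":{"type":"array"},"grip":{"type":"array"}},"required":["slide","spin","grip"]}

```bash
mkdir -p pics; cat > h.py <<'E'
import numpy as np, cv2
from station import *
np.set_printoptions(precision=4,suppress=True)
def look(names,cams,fn=tip_of):
    for c in cams:
        for n in names:
            r=fn(n,c)
            print(c,n,[(np.round(d['point'],4).tolist(),round(d['conf'],2)) for d in r[:2]])
E
python3 - <<'E'
from h import *
s=sense(); print(s['time_s'],s['tcp_pos'],s['ee_rot'],finger_overhang)
ims=[]
for c in ['side','top','wrist']:
    p=capture(c); ims.append(p['pixels'])
    if c!='wrist': print(c,p['fx'],p['R'],p['t'])
    else: print(p['hand_eye'])
cv2.imwrite('pics/a.png',cv2.resize(np.hstack(ims[:2]),(800,300)))
look(['ebox','module_grip','fastener_head','cover_hinge','cover_edge','cover_slot','piston','carton','wrench'],['side','top'])
E
```

```text
0.0 [ 0.2653 -0.5653  0.2464] [[-0.9053 -0.4247 -0.001 ]
 [-0.4247  0.9053  0.002 ]
 [ 0.0001  0.0022 -1.    ]] 0.025
side 431.7867533403818 [[-0.7852 -0.619   0.0144]
 [-0.4434  0.5459 -0.7109]
 [ 0.4322 -0.5646 -0.7031]] [0.4453 0.3323 0.9971]
top 465.53780392716914 [[-0.0058 -1.     -0.0074]
 [-0.9928  0.0067 -0.1195]
 [ 0.1196  0.0067 -0.9928]] [0.0112 0.5742 1.2226]
[[ 0.0008 -0.9571 -0.2899  0.0798]
 [ 1.      0.0008 -0.      0.0007]
 [ 0.0003 -0.2899  0.9571 -0.1371]
 [ 0.      0.      0.      1.    ]]
side ebox [([0.5487, 0.0104, -0.0018], 0.76)]
side module_grip [([0.5291, 0.0124, 0.0852], 0.6)]
side fastener_head [([0.5423, -0.0997, 0.1219], 0.53), ([0.527, 0.2749, -0.0001], 0.17)]
side cover_hinge [([0.555, 0.1002, 0.106], 0.65)]
side cover_edge [([0.5599, 0.0925, 0.2695], 0.79)]
side cover_slot [([0.5577, 0.0968, 0.3006], 0.9)]
side piston [([0.5253, 0.2755, 0.0006], 0.86)]
side carton [([0.6722, -0.2909, -0.0006], 0.91)]
side wrench [([0.4441, -0.2625, 0.0014], 0.78)]
top ebox [([0.5497, 0.0068, -0.0075], 0.63)]
top module_grip [([0.5253, 0.0104, 0.0824], 0.81), ([0.5289, 0.2746, 0.0011], 0.53)]
top fastener_head [([0.5382, -0.0927, 0.1185], 0.55), ([0.668, -0.2936, 0.0007], 0.17)]
top cover_hinge [([0.5591, 0.1061, 0.1024], 0.84)]
top cover_edge [([0.559, 0.0935, 0.2693], 0.89)]
top cover_slot [([0.558, 0.0927, 0.3045], 0.95)]
top piston [([0.5236, 0.011, 0.0821], 0.59), ([0.5273, 0.2736, 0.0008], 0.56)]
top carton [([0.6713, -0.2902, 0.0013], 0.87)]
top wrench [([0.445, -0.263, -0.0011], 0.81)]
```

View pics/a.png

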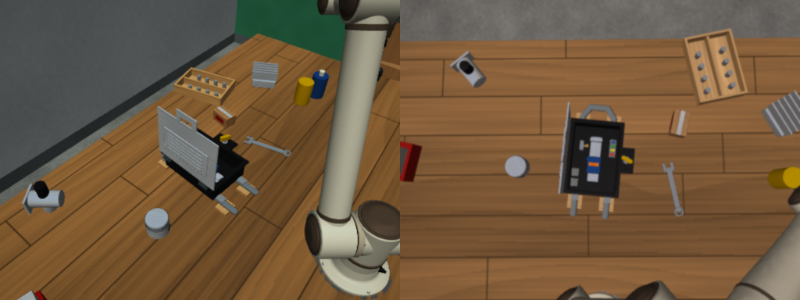

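The overview shows the box at mid-bench, with the cover upright on its left (+y) side in the top view. The yellow fastener is at about (627,160), the module at about (594,160), the piston at (516,167), the wrench at (673,190) and the carton at (679,122). Next I'll measure more precisely from colour and depth.

```bash
cat >> h.py <<'E'
def cloud(p):
    v,u=np.mgrid[:384,:512]; z=p['depth']
    X=np.stack([(u-p['cx'])/p['fx']*z,(v-p['cy'])/p['fy']*z,z],-1)
    if 'R' in p: return (X-p['t'])@p['R']
    s=sense(); T=p['hand_eye']; return (X@T[:3,:3].T+T[:3,3])@np.array(s['ee_rot']).T+s['tcp_pos']
def masks(p):
    h=cv2.cvtColor(p['pixels'],cv2.COLOR_BGR2HSV); H,S,V=[h[...,i].astype(int) for i in range(3)]
    return {'yellow':(H>21)&(H<33)&(S>150)&(V>90),'orange':(H>4)&(H<16)&(S>170)&(V>120),'blue':(H>98)&(H<125)&(S>120)&(V>60)}
def pca(P):
    m=np.median(P,0); Q=P[np.linalg.norm((P-m)[:,:2],axis=1)<.05]; m=Q.mean(0)
    (c,(w,hh),a)=cv2.minAreaRect((Q[:,:2]*1000).astype(np.float32)); 
    e,v=np.linalg.eigh(np.cov((Q-m)[:,:2].T)); d=v[:,1]
    return np.round(m,4),'rect',np.round([*c,w,hh,a],1),'main',np.round(np.degrees(np.arctan2(d[1],d[0])),1),len(Q)
E
python3 - <<'E'
from h import *
for c in ['top','side']:
    p=capture(c); X=cloud(p); M=masks(p)
    near=(abs(X[...,0]-.55)<.16)&(abs(X[...,1])<.16)
    for k,zr in [('yellow',(.105,.135)),('orange',(.072,.1)),('blue',(.06,.085))]:
        m=M[k]&near&(X[...,2]>zr[0])&(X[...,2]<zr[1])
        print(c,k,m.sum(), pca(X[m]) if m.sum()>5 else '')
    m=near&(X[...,2]>.13)&(X[...,1]>.05)
    if m.sum()>30:
        P=X[m]; q=P.mean(0); n=np.linalg.svd(P-q,full_matrices=False)[2][2]; print(c,'cover plane',n,q,m.sum())
    if c=='top': u=np.argwhere(near); (a,b),(d,e)=u.min(0),u.max(0)
    else:
        u=np.argwhere(near&(X[...,2]>.03)); (a,b),(d,e)=u.min(0),u.max(0)
    cv2.imwrite(f'pics/b_{c}.png',cv2.resize(p['pixels'][a:d,b:e],(390,390)))
cv2.imwrite('pics/b.png',np.hstack([cv2.imread(f'pics/b_{c}.png') for c in ['top','side']]))
E
```

```text
top yellow 69 (array([ 0.5379, -0.0972,  0.1263]), 'rect', array([538.1, -97. ,  36.7,  11.9,  59.8]), 'main', np.float64(61.4), 69)
top orange 38 (array([0.5267, 0.0092, 0.0924]), 'rect', array([526.7,   9.9,  28.6,   8. ,  83.2]), 'main', np.float64(85.7), 38)
top blue 261 (array([0.5253, 0.0102, 0.0768]), 'rect', array([526.9,  10.6,  45.5,  54.3,  86.7]), 'main', np.float64(-179.3), 253)
top cover plane [-0.1015 -0.994  -0.0417] [0.5538 0.0907 0.253 ] 649
side yellow 76 (array([ 0.5388, -0.093 ,  0.1215]), 'rect', array([539.7, -95.4,  36.9,  15. ,  60.7]), 'main', np.float64(62.1), 76)
side orange 0 
side blue 6 (array([ 0.5008, -0.0021,  0.076 ]), 'rect', array([500.5,  -2.5,   3. ,   5.9,  37.9]), 'main', np.float64(125.4), 6)
side cover plane [-0.0971 -0.9926 -0.0732] [0.5485 0.0981 0.226 ] 4250
```

View pics/b.png

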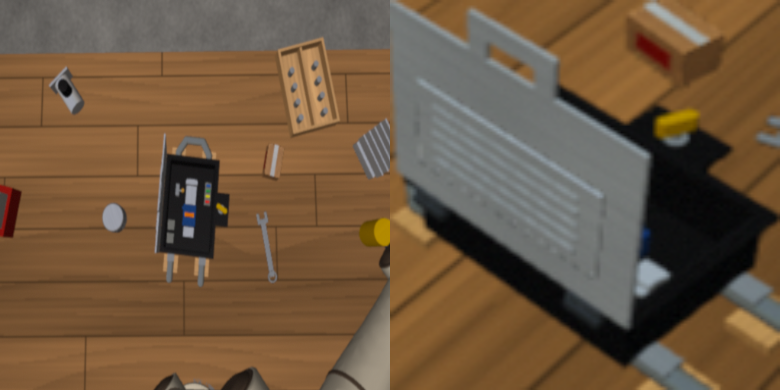

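The pictures agree with the numbers:
- **Box:** yaw is about -5.6°, and the centre is at about (0.549, 0.009).
- **Fastener:** the wing lies at about 61.5° in the world, roughly 67° out of line.
- **Cover:** it stands at about 1.5 rad.
- **Module rib:** it is at (0.527, 0.0095, 0.092).

I'll move over the rib and align the tool.

>>> servo_tool(
  slide=[
    [-0.031,0.0264,0],
    [-0.062,0.0528,0],
    [-0.093,0.0792,0],
    [-0.124,0.1056,0],
    [-0.155,0.132,0],
  ],
  spin=[0,0,0,0,0],
  grip=[0,0,0,0,0],
)

```text
time_s: 1.57
tcp_pos: [0.3501, -0.3788, 0.2477]
ee_rot: [[-0.906, -0.424, 0.0], [-0.424, 0.906, -0.0], [-0.0, -0.0, -1.0]]
wrist_force: [1.9, -0.0, -0.2]
gripper_width: 0.998
gripper_force: 0.0
```

>>> servo_tool(
  slide=[
    [-0.031,0.0264,0],
    [-0.062,0.0528,0],
    [-0.093,0.0792,0],
    [-0.124,0.1056,0],
    [-0.155,0.132,0],
  ],
  spin=[0,0,0,0,0],
  grip=[0,0,0,0,0],
)

```text
time_s: 1.98
tcp_pos: [0.4344, -0.1932, 0.248]
ee_rot: [[-0.905, -0.425, 0.001], [-0.425, 0.905, -0.0], [-0.001, -0.001, -1.0]]
wrist_force: [1.2, -0.1, -0.8]
gripper_width: 1.0
gripper_force: 0.0
```

>>> servo_tool(
  slide=[
    [-0.031,0.0264,0],
    [-0.062,0.0528,0],
    [-0.093,0.0792,0],
    [-0.124,0.1056,0],
    [-0.155,0.132,0],
  ],
  spin=[0,0,0,0,0],
  grip=[0,0,0,0,0],
)

```text
time_s: 2.4
tcp_pos: [0.5187, -0.0077, 0.248]
ee_rot: [[-0.905, -0.425, 0.001], [-0.425, 0.905, 0.0], [-0.001, -0.0, -1.0]]
wrist_force: [1.0, -0.7, -0.5]
gripper_width: 0.998
gripper_force: 0.0
```

>>> servo_tool(
  slide=[
    [-0.008,0.0066,0],
    [-0.016,0.0132,0],
    [-0.016,0.0132,0],
    [-0.016,0.0132,0],
    [-0.016,0.0132,0],
  ],
  spin=[-7,-14,-21,-28,-35],
  grip=[0,0,0,0,0],
)

```text
time_s: 2.82
tcp_pos: [0.5272, 0.0095, 0.2475]
ee_rot: [[-0.492, -0.871, -0.0], [-0.871, 0.492, -0.0], [0.0, 0.0, -1.0]]
wrist_force: [-1.0, -0.1, 0.6]
gripper_width: 0.999
gripper_force: 0.0
```

>>> servo_tool(
  slide=[
    [0,0,0],
    [0,0,0],
    [0,0,0],
    [0,0,0],
    [0,0,0],
  ],
  spin=[-7,-14,-21,-24.2,-24.2],
  grip=[0.1,0.2,0.3,0.35,0.35],
)

```text
time_s: 3.23
tcp_pos: [0.5272, 0.009, 0.2477]
ee_rot: [[-0.098, -0.995, 0.0], [-0.995, 0.098, 0.0], [-0.0, -0.0, -1.0]]
wrist_force: [0.5, 1.1, 0.2]
gripper_width: 0.712
gripper_force: 0.0
```

```bash
python3 - <<'E'
from h import *
s=sense(); print(s['time_s'],s['tcp_pos'],s['ee_rot'],s['joints'],s['gripper_width'])
p=capture('wrist'); X=cloud(p); M=masks(p)
for k,zr in [('yellow',(.105,.135)),('orange',(.072,.1)),('blue',(.06,.085))]:
    m=M[k]&(X[...,2]>zr[0])&(X[...,2]<zr[1])
    print(k,m.sum(), pca(X[m]) if m.sum()>5 else '')
    if m.sum()>5:
        Q=X[m&(X[...,2]>X[m][:,2].max()-.006)]; print(' top face',pca(Q))
look(['module_grip','fastener_head','module'],['wrist'])
cv2.imwrite('pics/c.png',p['pixels'])
E
```

```text
3.2333 [0.5272 0.009  0.2477] [[-0.0977 -0.9952  0.0002]
 [-0.9952  0.0977  0.0001]
 [-0.0001 -0.0002 -1.    ]] [ 18.6258  12.5054 -13.2044   0.0016 -64.2758 -24.2322] 0.7116572594179724
yellow 55 (array([ 0.5381, -0.0929,  0.1211]), 'rect', array([539.8, -94.5,  37. ,  12.1,  60.6]), 'main', np.float64(65.4), 55)
 top face (array([ 0.5419, -0.0967,  0.1255]), 'rect', array([539.8, -94.5,  37. ,  12.1,  60.6]), 'main', np.float64(64.6), 22)
orange 17 (array([ 0.5266, -0.004 ,  0.0876]), 'rect', array([526.4,  -4. ,   0.5,   7.7,  83.8]), 'main', np.float64(173.2), 17)
 top face (array([ 0.5265, -0.004 ,  0.0878]), 'rect', array([526.4,  -4. ,   0.5,   7.7,  83.6]), 'main', np.float64(172.9), 16)
blue 2053 (array([0.5281, 0.009 , 0.0761]), 'rect', array([528.6,  13.5,  48.2,  54.6,  84.2]), 'main', np.float64(178.7), 1956)
 top face (array([0.5288, 0.0104, 0.0783]), 'rect', array([528.3,  11.9,  42.8,  52.7,  84.6]), 'main', np.float64(176.7), 869)
wrist module_grip [([0.5267, 0.008, 0.0876], 0.73)]
wrist fastener_head [([0.54, -0.0952, 0.1229], 0.83)]Traceback (most recent call last):
  File "<stdin>", line 9, in <module>
  File "h.py", line 7, in look
    r=fn(n,c)
ValueError: it knows: carton, cover_edge, cover_hinge, cover_slot, ebox, fastener_head, module_grip, piston, wrench
```

The wrist view agrees: the rib is at (0.5267, 0.008) with its top at about 0.09, and the wing is at about (0.539, -0.095). Next I descend and close on the rib.

>>> servo_tool(
  slide=[
    [0,0,0.03],
    [0,0,0.06],
    [0,0,0.09],
    [0,0,0.115],
    [0,0,0.13],
  ],
  spin=[0,0,0,0,0],
  grip=[0.35,0.35,0.35,0.35,0.35],
)

```text
time_s: 3.8
tcp_pos: [0.5255, 0.0086, 0.1147]
ee_rot: [[-0.1, -0.995, -0.004], [-0.995, 0.1, -0.001], [0.001, 0.004, -1.0]]
wrist_force: [0.8, -0.2, 0.3]
gripper_width: 0.65
gripper_force: 0.0
```

>>> servo_tool(
  slide=[
    [0,0,0.006],
    [0,0,0.012],
    [0,0,0.012],
    [0,0,0.012],
    [0,0,0.012],
  ],
  spin=[0,0,0,0,0],
  grip=[0.35,0.35,0.5,0.7,1],
)

```text
time_s: 4.22
tcp_pos: [0.528, 0.0093, 0.1068]
ee_rot: [[-0.099, -0.995, 0.003], [-0.995, 0.099, 0.001], [-0.001, -0.002, -1.0]]
wrist_force: [-0.4, -0.6, -0.3]
gripper_width: 0.5
gripper_force: 0.0
```

>>> servo_tool(
  slide=[
    [0,0,0],
    [0,0,0],
    [0,0,0],
    [0,0,0],
    [0,0,0],
  ],
  spin=[0,0,0,0,0],
  grip=[1,1,1,1,1],
)

```text
time_s: 4.63
tcp_pos: [0.5273, 0.0091, 0.1058]
ee_rot: [[-0.099, -0.995, 0.001], [-0.995, 0.099, 0.0], [-0.0, -0.001, -1.0]]
wrist_force: [1.2, -0.6, 1.2]
gripper_width: 0.131
gripper_force: 0.6
```

>>> servo_tool(
  slide=[
    [0,0,0],
    [0,0,0],
    [0,-0.004,0],
    [0,-0.008,0],
    [0,-0.012,0],
  ],
  spin=[0,0,0,0,0],
  grip=[1,1,1,1,1],
)

```text
time_s: 5.05
tcp_pos: [0.5394, 0.0078, 0.1057]
ee_rot: [[-0.098, -0.995, -0.0], [-0.995, 0.098, -0.0], [0.0, 0.0, -1.0]]
wrist_force: [-0.8, 0.1, 3.1]
gripper_width: 0.11
gripper_force: 30.0
```

>>> servo_tool(
  slide=[
    [0,-0.003,0],
    [0,-0.006,0],
    [0,-0.009,0],
    [0,-0.012,0],
    [0,-0.012,0],
  ],
  spin=[0,0,0,0,0],
  grip=[1,1,1,1,1],
)

```text
time_s: 5.47
tcp_pos: [0.552, 0.0066, 0.1058]
ee_rot: [[-0.099, -0.995, 0.001], [-0.995, 0.099, -0.0], [-0.0, -0.001, -1.0]]
wrist_force: [0.4, -0.4, 3.8]
gripper_width: 0.114
gripper_force: 30.0
```

>>> servo_tool(
  slide=[
    [0,-0.002,0],
    [0,-0.004,0],
    [0,-0.006,0],
    [0,-0.008,0],
    [0,-0.008,0],
  ],
  spin=[0,0,0,0,0],
  grip=[1,1,1,1,1],
)

```text
time_s: 5.88
tcp_pos: [0.5595, 0.0058, 0.1057]
ee_rot: [[-0.098, -0.995, 0.001], [-0.995, 0.098, -0.0], [0.0, -0.001, -1.0]]
wrist_force: [0.2, -0.6, 4.0]
gripper_width: 0.11
gripper_force: 30.0
```

>>> servo_tool(
  slide=[
    [0,-0.002,0],
    [0,-0.004,0],
    [0,-0.005,0],
    [0,-0.006,0],
    [0,-0.006,0],
  ],
  spin=[0,0,0,0,0],
  grip=[1,1,1,1,1],
)

```text
time_s: 6.3
tcp_pos: [0.5652, 0.0052, 0.1057]
ee_rot: [[-0.098, -0.995, 0.0], [-0.995, 0.098, -0.0], [0.0, -0.0, -1.0]]
wrist_force: [-0.3, -0.5, 5.4]
gripper_width: 0.111
gripper_force: 30.0
```

>>> servo_tool(
  slide=[
    [0,-0.001,0],
    [0,-0.002,0],
    [0,-0.003,0],
    [0,-0.004,0],
    [0,-0.005,0],
  ],
  spin=[0,0,0,0,0],
  grip=[1,1,1,1,1],
)

```text
time_s: 6.72
tcp_pos: [0.567, 0.0049, 0.1057]
ee_rot: [[-0.099, -0.995, -0.007], [-0.995, 0.099, -0.0], [0.001, 0.007, -1.0]]
wrist_force: [-10.8, 5.2, 13.8]
gripper_width: 0.109
gripper_force: 30.0
```

>>> servo_tool(
  slide=[
    [0,-0.001,0],
    [0,-0.002,0],
    [0,-0.003,0],
    [0,-0.004,0],
    [0,-0.005,0],
  ],
  spin=[0,0,0,0,0],
  grip=[1,1,1,1,1],
)

```text
time_s: 7.13
tcp_pos: [0.5719, 0.0044, 0.1057]
ee_rot: [[-0.099, -0.995, -0.006], [-0.995, 0.099, -0.0], [0.001, 0.006, -1.0]]
wrist_force: [-5.7, 2.0, 8.2]
gripper_width: 0.109
gripper_force: 30.0
```

>>> servo_tool(
  slide=[
    [0,-0.001,0],
    [0,-0.002,0],
    [0,-0.003,0],
    [0,-0.004,0],
    [0,-0.005,0],
  ],
  spin=[0,0,0,0,0],
  grip=[1,1,1,1,1],
)

```text
time_s: 7.55
tcp_pos: [0.5799, 0.0037, 0.1057]
ee_rot: [[-0.099, -0.995, 0.0], [-0.995, 0.099, -0.0], [0.0, -0.0, -1.0]]
wrist_force: [-0.2, -0.2, 5.8]
gripper_width: 0.113
gripper_force: 30.0
```

>>> servo_tool(
  slide=[
    [0,-0.001,0],
    [0,-0.002,0],
    [0,-0.003,0],
    [0,-0.004,0],
    [0,-0.004,0],
  ],
  spin=[0,0,0,0,0],
  grip=[1,1,1,1,1],
)

```text
time_s: 7.97
tcp_pos: [0.5805, 0.0036, 0.1057]
ee_rot: [[-0.099, -0.995, -0.008], [-0.995, 0.099, -0.0], [0.001, 0.008, -1.0]]
wrist_force: [-9.9, 3.1, 13.2]
gripper_width: 0.114
gripper_force: 30.0
```

The roller passed and the unit snapped in at about 0.580, then the end stop was felt. I'll relax, release, lift and check.

>>> servo_tool(
  slide=[
    [0,0.002,0],
    [0,0.0035,0],
    [0,0.0035,0],
    [0,0.0035,0],
    [0,0.0035,0],
  ],
  spin=[0,0,0,0,0],
  grip=[1,1,0.6,0.4,0.4],
)

```text
time_s: 8.38
tcp_pos: [0.5801, 0.0038, 0.1047]
ee_rot: [[-0.099, -0.995, -0.001], [-0.995, 0.099, 0.0], [0.0, 0.001, -1.0]]
wrist_force: [0.4, 0.2, 0.2]
gripper_width: 0.258
gripper_force: 0.0
```

>>> servo_tool(
  slide=[
    [0,0,0],
    [0,0,-0.015],
    [0,0,-0.04],
    [0,0,-0.07],
    [0,0,-0.1],
  ],
  spin=[0,0,0,0,0],
  grip=[0.4,0.4,0.4,0.4,0.4],
)

```text
time_s: 8.8
tcp_pos: [0.5799, 0.0037, 0.2057]
ee_rot: [[-0.099, -0.995, -0.002], [-0.995, 0.099, -0.0], [0.001, 0.002, -1.0]]
wrist_force: [0.8, 0.3, -0.0]
gripper_width: 0.574
gripper_force: 0.0
```

>>> servo_tool(
  slide=[
    [0.025,0.0075,0],
    [0.05,0.015,0],
    [0.075,0.0225,0],
    [0.1,0.03,0],
    [0.1026,0.0306,0],
  ],
  spin=[6,12,18,22.9,22.9],
  grip=[0.4,0.4,0.4,0.4,0.4],
)

```text
time_s: 9.22
tcp_pos: [0.5378, -0.0979, 0.2052]
ee_rot: [[-0.483, -0.876, -0.002], [-0.876, 0.483, 0.0], [0.001, 0.002, -1.0]]
wrist_force: [1.1, 0.7, -0.3]
gripper_width: 0.602
gripper_force: 0.0
```

```bash
python3 - <<'E'
from h import *
s=sense(); print(s['time_s'],s['tcp_pos'],s['ee_rot'],s['joints'],s['gripper_width'])
for c in ['wrist','top']:
  p=capture(c); X=cloud(p); M=masks(p)
  near=(abs(X[...,0]-.55)<.16)&(abs(X[...,1])<.16)
  for k,zr in [('yellow',(.105,.135)),('orange',(.072,.1)),('blue',(.06,.085))]:
    m=near&M[k]&(X[...,2]>zr[0])&(X[...,2]<zr[1])
    print(c,k,m.sum(), pca(X[m]) if m.sum()>5 else '')
  look(['module_grip','fastener_head'],[c])
  if c=='wrist': cv2.imwrite('pics/c.png',p['pixels'])
E
```

```text
9.2167 [ 0.5378 -0.0979  0.2052] [[-0.4832 -0.8755 -0.0019]
 [-0.8755  0.4832  0.    ]
 [ 0.0009  0.0017 -1.    ]] [  6.6741  16.5329 -14.1833  -0.0164 -59.3907 -35.5586] 0.6022541222328385
wrist yellow 21 (array([ 0.5387, -0.0965,  0.1215]), 'rect', array([542.7, -90.5,  46.1,  12.1,  63.3]), 'main', np.float64(64.1), 21)
wrist orange 42 (array([0.5762, 0.0113, 0.0857]), 'rect', array([576.1,  10.6,  20.8,   0.5,  84.7]), 'main', np.float64(84.5), 42)
wrist blue 824 (array([0.5839, 0.0134, 0.0767]), 'rect', array([580.3,   8.9,  58.8,  43.7,   1.1]), 'main', np.float64(170.4), 784)
wrist module_grip [([0.5809, 0.0057, 0.0867], 0.9)]
wrist fastener_head [([0.5379, -0.0953, 0.1216], 0.66)]
top yellow 0 
top orange 0 
top blue 0 
top module_grip []
top fastener_head []
```

View pics/c.png

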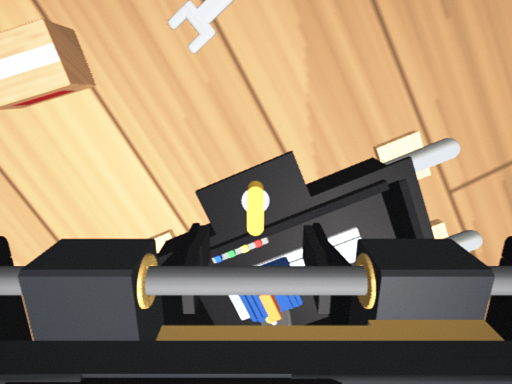

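The wrist view shows the wing at pixel (255,210), parallel to tool x and centred between the fingers. The orange rib is at (268,305), home at about x 0.581. Now I descend, grip and turn.

>>> servo_tool(
  slide=[
    [0,0,0.02],
    [0,0,0.04],
    [0,0,0.06],
    [0,0,0.07],
    [0,0,0.076],
  ],
  spin=[0,0,0,0,0],
  grip=[0.4,0.4,0.4,0.4,0.4],
)

```text
time_s: 9.93
tcp_pos: [0.5394, -0.0947, 0.1279]
ee_rot: [[-0.477, -0.879, -0.003], [-0.879, 0.477, -0.0], [0.002, 0.002, -1.0]]
wrist_force: [0.5, 0.0, -0.2]
gripper_width: 0.6
gripper_force: 0.0
```

>>> servo_tool(
  slide=[
    [0,0,0],
    [0,0,0],
    [0,0,0],
    [0,0,0],
    [0,0,0],
  ],
  spin=[0,0,0,0,0],
  grip=[0.7,1,1,1,1],
)

```text
time_s: 10.35
tcp_pos: [0.5403, -0.0953, 0.1305]
ee_rot: [[-0.478, -0.878, 0.002], [-0.878, 0.478, 0.0], [-0.001, -0.002, -1.0]]
wrist_force: [0.2, 0.3, 0.6]
gripper_width: 0.305
gripper_force: 0.0
```

>>> servo_tool(
  slide=[
    [0,0,0],
    [0,0,0],
    [0,0,0],
    [0,0,0],
    [0,0,0],
  ],
  spin=[0,0,0,0,0],
  grip=[1,1,1,1,1],
)

```text
time_s: 10.77
tcp_pos: [0.5399, -0.0954, 0.1299]
ee_rot: [[-0.478, -0.878, 0.0], [-0.878, 0.478, -0.0], [-0.0, -0.0, -1.0]]
wrist_force: [-0.5, 0.3, 2.5]
gripper_width: 0.133
gripper_force: 30.0
```

>>> servo_tool(
  slide=[
    [0,0,0],
    [0,0,0],
    [0,0,0],
    [0,0,0],
    [0,0,0],
  ],
  spin=[5,11,17,23,29],
  grip=[1,1,1,1,1],
)

```text
time_s: 11.18
tcp_pos: [0.54, -0.0954, 0.1299]
ee_rot: [[-0.846, -0.533, 0.0], [-0.533, 0.846, -0.0], [-0.0, -0.001, -1.0]]
wrist_force: [-1.1, -0.8, 2.6]
gripper_width: 0.137
gripper_force: 30.0
```

>>> servo_tool(
  slide=[
    [0,0,0],
    [0,0,0],
    [0,0,0],
    [0,0,0],
    [0,0,0],
  ],
  spin=[6,12,18,24,29],
  grip=[1,1,1,1,1],
)

```text
time_s: 11.6
tcp_pos: [0.54, -0.0955, 0.1299]
ee_rot: [[-0.998, -0.056, 0.0], [-0.056, 0.998, -0.0], [-0.0, -0.0, -1.0]]
wrist_force: [-0.6, 0.2, 1.5]
gripper_width: 0.13
gripper_force: 30.0
```

>>> servo_tool(
  slide=[
    [0,0,0],
    [0,0,0],
    [0,0,0],
    [0,0,0],
    [0,0,0],
  ],
  spin=[4,7,9,9,9],
  grip=[1,1,1,1,1],
)

```text
time_s: 12.02
tcp_pos: [0.54, -0.0955, 0.1299]
ee_rot: [[-0.995, 0.096, 0.001], [0.096, 0.995, -0.0], [-0.001, -0.0, -1.0]]
wrist_force: [0.0, -0.9, 2.9]
gripper_width: 0.134
gripper_force: 30.0
```

>>> servo_tool(
  slide=[
    [0,0,0],
    [0,0,0],
    [0,0,0],
    [0,0,-0.01],
    [0,0,-0.03],
  ],
  spin=[0,0,0,0,0],
  grip=[0.6,0.4,0.4,0.4,0.4],
)

```text
time_s: 12.43
tcp_pos: [0.538, -0.0953, 0.1578]
ee_rot: [[-0.995, 0.097, -0.006], [0.097, 0.995, 0.0], [0.006, -0.001, -1.0]]
wrist_force: [0.3, 0.0, 0.6]
gripper_width: 0.428
gripper_force: 0.0
```

>>> servo_tool(
  slide=[
    [0,0,-0.03],
    [0,0,-0.06],
    [0,0,-0.09],
    [0,0,-0.12],
    [0,0,-0.15],
  ],
  spin=[0,0,0,0,0],
  grip=[0.4,0.6,0.8,1,1],
)

```text
time_s: 12.85
tcp_pos: [0.5394, -0.0953, 0.3119]
ee_rot: [[-0.995, 0.097, 0.001], [0.097, 0.995, 0.0], [-0.001, 0.0, -1.0]]
wrist_force: [0.6, -0.1, -0.6]
gripper_width: 0.373
gripper_force: 0.0
```

>>> servo_tool(
  slide=[
    [0,0,-0.03],
    [0,0,-0.06],
    [0,0,-0.09],
    [0,0,-0.09],
    [0,0,-0.09],
  ],
  spin=[-7,-14,-21,-28,-35],
  grip=[1,1,1,1,1],
)

```text
time_s: 13.27
tcp_pos: [0.5401, -0.0953, 0.4028]
ee_rot: [[-0.868, -0.497, 0.006], [-0.497, 0.868, 0.0], [-0.005, -0.002, -1.0]]
wrist_force: [-0.1, 0.7, -0.5]
gripper_width: 0.034
gripper_force: 0.0
```

>>> servo_tool(
  slide=[
    [0,0,0],
    [0,0,0],
    [0,0,0],
    [0,0,0],
    [0,0,0],
  ],
  spin=[-7,-14,-21,-28,-35],
  grip=[1,1,1,1,1],
)

```text
time_s: 13.68
tcp_pos: [0.5394, -0.0953, 0.4002]
ee_rot: [[-0.426, -0.905, 0.0], [-0.905, 0.426, 0.0], [-0.0, -0.0, -1.0]]
wrist_force: [-0.4, 0.4, -0.8]
gripper_width: 0.005
gripper_force: 0.0
```

>>> servo_tool(
  slide=[
    [0,0,0],
    [0,0,0],
    [0,0,0],
    [0,0,0],
    [0,0,0],
  ],
  spin=[-7,-14,-20,-20,-20],
  grip=[1,1,1,1,1],
)

```text
time_s: 14.1
tcp_pos: [0.5396, -0.0953, 0.4]
ee_rot: [[-0.099, -0.995, 0.0], [-0.995, 0.099, 0.0], [-0.0, -0.0, -1.0]]
wrist_force: [0.9, -0.5, 0.6]
gripper_width: 0.009
gripper_force: 0.0
```

```bash
python3 - <<'E'
from h import *
s=sense(); print(s['time_s'],s['tcp_pos'],s['ee_rot'],s['joints'],s['gripper_width'])
for c in ['wrist','side']:
  p=capture(c); X=cloud(p); M=masks(p)
  near=(abs(X[...,0]-.55)<.16)&(abs(X[...,1])<.16)
  for k,zr in [('yellow',(.105,.135)),('orange',(.072,.1)),('blue',(.06,.085))]:
    m=near&M[k]&(X[...,2]>zr[0])&(X[...,2]<zr[1])
    print(c,k,m.sum(), pca(X[m]) if m.sum()>5 else '')
  look(['module_grip','fastener_head','cover_hinge','cover_edge','cover_slot','ebox'],[c])
  m=near&(X[...,2]>.15)&(X[...,2]<.33)&(X[...,1]>.05)&(X[...,1]<.125)
  if m.sum()>30:
        P=X[m]; q=P.mean(0); n=np.linalg.svd(P-q,full_matrices=False)[2][2]; print(c,'cover plane',n,q,m.sum(),P.max(0),P.min(0))
  if c=='wrist': cv2.imwrite('pics/d.png',p['pixels'])
E
```

```text
14.1 [ 0.5396 -0.0953  0.4   ] [[-0.0994 -0.995   0.0003]
 [-0.995   0.0994  0.0001]
 [-0.0001 -0.0003 -1.    ]] [  6.9368  10.5733   5.8875  -0.0015 -85.2986 -12.6432] 0.008829070412192098
wrist yellow 39 (array([ 0.5434, -0.0961,  0.1234]), 'rect', array([550.8, -90.4,  57.8,  24. ,  23.8]), 'main', np.float64(-157.8), 39)
wrist orange 15 (array([ 0.578 , -0.0091,  0.087 ]), 'rect', array([578.1,  -9. ,   1.3,   6.4,  89.3]), 'main', np.float64(173.3), 15)
wrist blue 768 (array([0.5801, 0.0004, 0.0755]), 'rect', array([579.4,   7.8,  47.4,  53.7,  84. ]), 'main', np.float64(-172.8), 739)
wrist module_grip [([0.5776, 0.004, 0.0884], 0.84)]
wrist fastener_head [([0.5424, -0.0946, 0.1214], 0.52)]
wrist cover_hinge []
wrist cover_edge []
wrist cover_slot []
wrist ebox [([0.5504, 0.0094, 0.001], 0.91)]
wrist cover plane [0.1    0.9939 0.0459] [0.5587 0.0948 0.2044] 312 [0.5733 0.0975 0.218 ] [0.544  0.0922 0.1642]
side yellow 76 (array([ 0.5385, -0.0934,  0.1219]), 'rect', array([539.1, -95. ,  16. ,  39.1,  85.1]), 'main', np.float64(170.5), 76)
side orange 0 
side blue 0 
side module_grip []
side fastener_head [([0.544, -0.0968, 0.1204], 0.46)]
side cover_hinge [([0.5578, 0.1007, 0.1035], 0.91)]
side cover_edge [([0.5583, 0.0962, 0.2709], 0.55)]
side cover_slot [([0.56, 0.098, 0.2988], 0.8)]
side ebox [([0.5479, 0.0087, -0.0005], 0.9), ([0.5431, -0.0981, 0.1198], 0.55)]
side cover plane [-0.0969 -0.9923 -0.0771] [0.549  0.0984 0.2335] 3880 [0.6872 0.1146 0.3298] [0.4313 0.0769 0.1502]
```

View pics/d.png

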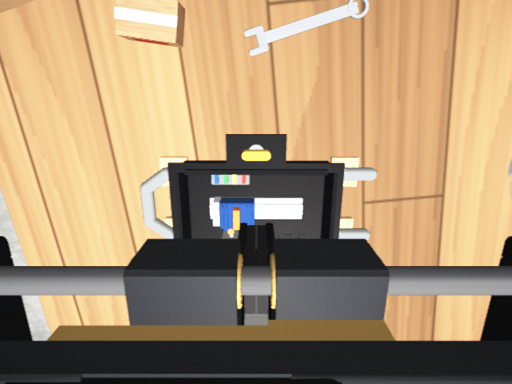

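The wrist view shows the wing at (257,156) lying parallel to the box and lug edges. The unit is at (237,213), against its stop. Now I go over the cover to behind it with closed fingers.

>>> servo_tool(
  slide=[
    [-0.0255,0,0],
    [-0.051,0,0],
    [-0.0765,0,0],
    [-0.102,0,0],
    [-0.1275,0,0],
  ],
  spin=[0,0,0,0,0],
  grip=[1,1,1,1,1],
)

```text
time_s: 15.22
tcp_pos: [0.5521, 0.0327, 0.3997]
ee_rot: [[-0.097, -0.995, 0.0], [-0.995, 0.097, 0.0], [-0.0, -0.0, -1.0]]
wrist_force: [-0.1, 0.0, -0.1]
gripper_width: 0.004
gripper_force: 0.0
```

>>> servo_tool(
  slide=[
    [-0.0255,0,0],
    [-0.051,0,0],
    [-0.0765,0,0],
    [-0.102,0,0],
    [-0.1275,0,0],
  ],
  spin=[0,0,0,0,0],
  grip=[1,1,1,1,1],
)

```text
time_s: 15.63
tcp_pos: [0.5645, 0.1597, 0.3996]
ee_rot: [[-0.097, -0.995, 0.0], [-0.995, 0.097, 0.0], [-0.0, -0.0, -1.0]]
wrist_force: [0.6, -0.3, 0.3]
gripper_width: 0.006
gripper_force: 0.0
```

>>> servo_tool(
  slide=[
    [0,0,0.025],
    [0,0,0.05],
    [0,0,0.075],
    [0,0,0.1],
    [0,0,0.104],
  ],
  spin=[0,0,0,0,0],
  grip=[1,1,1,1,1],
)

```text
time_s: 16.05
tcp_pos: [0.5623, 0.1579, 0.2905]
ee_rot: [[-0.097, -0.995, -0.009], [-0.995, 0.097, -0.003], [0.004, 0.009, -1.0]]
wrist_force: [-0.3, -0.9, -0.6]
gripper_width: -0.001
gripper_force: 0.0
```

```bash
python3 - <<'E'
from h import *
s=sense(); print(s['time_s'],s['tcp_pos'],s['ee_rot'],s['wrist_force'])
p=capture('side'); cv2.imwrite('pics/e.png',p['pixels'])
look(['cover_edge','cover_slot'],['side'])
E
```

```text
16.05 [0.5623 0.1579 0.2905] [[-0.0973 -0.9952 -0.0089]
 [-0.9952  0.0974 -0.0031]
 [ 0.0039  0.0086 -1.    ]] [-0.3254 -0.9347 -0.6075]
side cover_edge [([0.5603, 0.0939, 0.2709], 0.84)]
side cover_slot []
```

View pics/e.png

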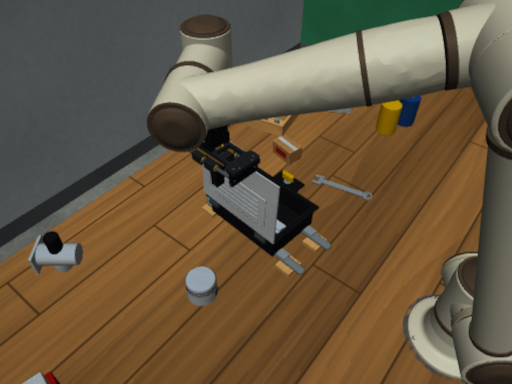

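The side view shows the gripper behind the upright cover at about (228,165), with the fingertips on its outer side and clear. Now I sweep the cover down along its arc.

>>> servo_tool(
  slide=[
    [0.025,0,0],
    [0.04,0,0],
    [0.0465,0,0],
    [0.061,0,0],
    [0.0755,0,0.0022],
  ],
  spin=[0,0,0,0,0],
  grip=[1,1,1,1,1],
)

```text
time_s: 16.62
tcp_pos: [0.5579, 0.0833, 0.2949]
ee_rot: [[-0.096, -0.995, 0.004], [-0.995, 0.096, 0.002], [-0.003, -0.004, -1.0]]
wrist_force: [0.1, 2.3, 3.4]
gripper_width: 0.001
gripper_force: 1.6
```

>>> servo_tool(
  slide=[
    [0.0143,0,0.003],
    [0.0282,0,0.0072],
    [0.0418,0,0.0126],
    [0.0548,0,0.0192],
    [0.0672,0,0.0269],
  ],
  spin=[0,0,0,0,0],
  grip=[1,1,1,1,1],
)

```text
time_s: 17.03
tcp_pos: [0.5508, 0.0148, 0.2662]
ee_rot: [[-0.097, -0.995, 0.001], [-0.995, 0.097, -0.0], [0.0, -0.001, -1.0]]
wrist_force: [1.2, 0.7, 3.1]
gripper_width: 0.007
gripper_force: 1.2
```

>>> servo_tool(
  slide=[
    [0.0116,0,0.0087],
    [0.0225,0,0.0184],
    [0.0324,0,0.0291],
    [0.0415,0,0.0405],
    [0.0494,0,0.0527],
  ],
  spin=[0,0,0,0,0],
  grip=[1,1,1,1,1],
)

```text
time_s: 17.45
tcp_pos: [0.5457, -0.034, 0.2124]
ee_rot: [[-0.097, -0.995, -0.0], [-0.995, 0.097, -0.0], [0.0, 0.0, -1.0]]
wrist_force: [1.8, 1.2, 1.7]
gripper_width: 0.006
gripper_force: 0.9
```

```bash
python3 - <<'E'
from h import *
s=sense(); print(s['time_s'],s['tcp_pos'],s['ee_rot'],s['wrist_force'])
p=capture('side'); cv2.imwrite('pics/f.png',cv2.resize(p['pixels'][100:300,150:400],(750,600)))
look(['cover_edge','cover_slot','fastener_head'],['side'])
E
```

```text
17.45 [ 0.5457 -0.034   0.2124] [[-0.0973 -0.9953 -0.0003]
 [-0.9953  0.0973 -0.0002]
 [ 0.0002  0.0003 -1.    ]] [1.7775 1.2364 1.7257]
side cover_edge [([0.5468, -0.0392, 0.1882], 0.75)]
side cover_slot [([0.5439, -0.0696, 0.2004], 0.69)]
side fastener_head []
```

View pics/f.png

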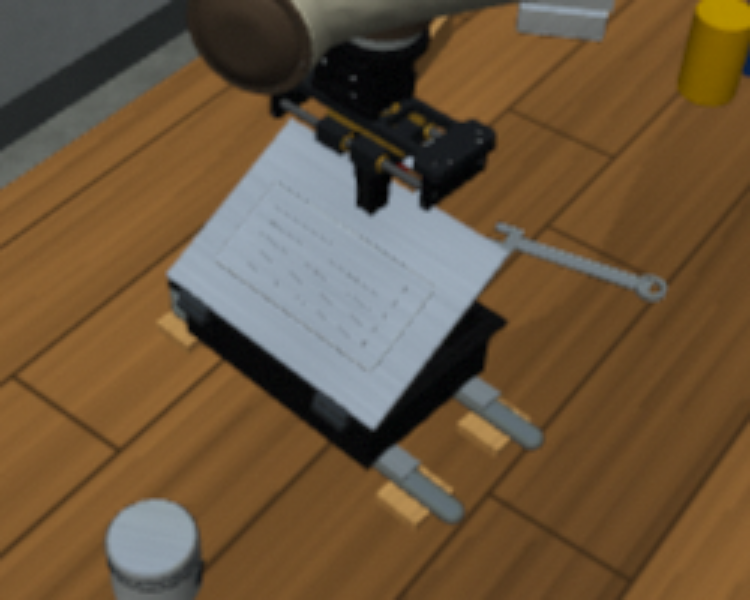

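The cover follows the fingertips, which touch its margin at crop pixel (372,205), and it is about 30° open. I'll keep lowering.

>>> servo_tool(
  slide=[
    [0.007,0,0.0128],
    [0.0126,0,0.0262],
    [0.0172,0,0.0401],
    [0.0206,0,0.0542],
    [0.0206,0,0.0542],
  ],
  spin=[0,0,0,0,0],
  grip=[1,1,1,1,1],
)

```text
time_s: 18.07
tcp_pos: [0.5423, -0.0534, 0.1574]
ee_rot: [[-0.098, -0.995, -0.005], [-0.995, 0.098, -0.0], [0.001, 0.005, -1.0]]
wrist_force: [-0.7, -0.2, -0.2]
gripper_width: 0.004
gripper_force: 0.0
```

>>> servo_tool(
  slide=[
    [0.001,0,0.005],
    [0.0015,0,0.01],
    [0.002,0,0.015],
    [0.0025,0,0.02],
    [0.0025,0,0.022],
  ],
  spin=[0,0,0,0,0],
  grip=[1,1,1,1,1],
)

```text
time_s: 18.48
tcp_pos: [0.5435, -0.0556, 0.137]
ee_rot: [[-0.097, -0.995, -0.0], [-0.995, 0.097, 0.0], [-0.0, 0.0, -1.0]]
wrist_force: [0.4, 0.1, 1.1]
gripper_width: -0.002
gripper_force: 0.1
```

>>> servo_tool(
  slide=[
    [0,0,0.001],
    [0,0,0.002],
    [0,0,0.003],
    [0,0,0.003],
    [0,0,0.003],
  ],
  spin=[0,0,0,0,0],
  grip=[1,1,1,1,1],
)

```text
time_s: 18.9
tcp_pos: [0.5435, -0.0557, 0.1348]
ee_rot: [[-0.097, -0.995, -0.0], [-0.995, 0.097, 0.0], [-0.0, 0.0, -1.0]]
wrist_force: [-2.4, 1.2, 3.3]
gripper_width: 0.003
gripper_force: 1.7
```

>>> servo_tool(
  slide=[
    [0,0,0.001],
    [0,0,0.002],
    [0,0,0.002],
    [0,0,0.002],
    [0,0,0.002],
  ],
  spin=[0,0,0,0,0],
  grip=[1,1,1,1,1],
)

```text
time_s: 19.32
tcp_pos: [0.5435, -0.0557, 0.133]
ee_rot: [[-0.097, -0.995, -0.0], [-0.995, 0.097, -0.0], [0.0, 0.0, -1.0]]
wrist_force: [-1.5, 1.0, 5.5]
gripper_width: 0.006
gripper_force: 2.7
```

>>> servo_tool(
  slide=[
    [0,0,0.001],
    [0,0,0.0015],
    [0,0,0.0015],
    [0,0,0.0015],
    [0,0,0.0015],
  ],
  spin=[0,0,0,0,0],
  grip=[1,1,1,1,1],
)

```text
time_s: 19.73
tcp_pos: [0.5435, -0.0557, 0.132]
ee_rot: [[-0.097, -0.995, -0.0], [-0.995, 0.097, -0.0], [0.0, 0.0, -1.0]]
wrist_force: [-4.1, 0.7, 7.1]
gripper_width: 0.004
gripper_force: 3.9
```

>>> servo_tool(
  slide=[
    [0,0,0.001],
    [0,0,0.0015],
    [0,0,0.0015],
    [0,0,0.0015],
    [0,0,0.0015],
  ],
  spin=[0,0,0,0,0],
  grip=[1,1,1,1,1],
)

```text
time_s: 20.15
tcp_pos: [0.5435, -0.0557, 0.1313]
ee_rot: [[-0.096, -0.995, 0.0], [-0.995, 0.096, -0.0], [0.0, -0.0, -1.0]]
wrist_force: [-5.6, 1.8, 12.1]
gripper_width: 0.007
gripper_force: 6.2
```

>>> servo_tool(
  slide=[
    [0,0,0.001],
    [0,0,0.0015],
    [0,0,0.0015],
    [0,0,0.0015],
    [0,0,0.0015],
  ],
  spin=[0,0,0,0,0],
  grip=[1,1,1,1,1],
)

```text
time_s: 20.57
tcp_pos: [0.5435, -0.0558, 0.1312]
ee_rot: [[-0.096, -0.995, 0.001], [-0.995, 0.096, -0.001], [0.001, -0.001, -1.0]]
wrist_force: [-9.0, 3.0, 19.8]
gripper_width: 0.001
gripper_force: 9.7
```

It's on the hard stop: z stays at 0.1312 while the force rose to about 20 N. I'll do a last check of the fit before handing in.

```bash
python3 - <<'E'
from h import *
s=sense(); print(s['time_s'],s['tcp_pos'],s['wrist_force'])
w=capture('wrist'); X=cloud(w); m=masks(w)['yellow']&(abs(X[...,2]-.12)<.02)
if m.sum()>5: print(pca(X[m]))
p=capture('side'); X=cloud(p)
look(['cover_edge','cover_slot','fastener_head','piston','carton','wrench'],['side'])
cv2.imwrite('pics/g.png',np.hstack([cv2.resize(w['pixels'],(400,300)),cv2.resize(p['pixels'][110:290,170:410],(400,300))]))
E
```

```text
20.5667 [ 0.5435 -0.0558  0.1312] [-8.9948  2.9671 19.7892]
(array([ 0.5395, -0.0951,  0.1259]), 'rect', array([537.9, -94.7,  12.3,  41.4,  82.9]), 'main', np.float64(174.1), 1790)
side cover_edge [([0.5471, -0.066, 0.1083], 0.65)]
side cover_slot []
side fastener_head [([0.5423, -0.1011, 0.1201], 0.46)]
side piston [([0.5291, 0.2719, 0.0016], 0.73)]
side carton [([0.6712, -0.2875, 0.0002], 0.67)]
side wrench [([0.4432, -0.2638, -0.0027], 0.84)]
```

View pics/g.png

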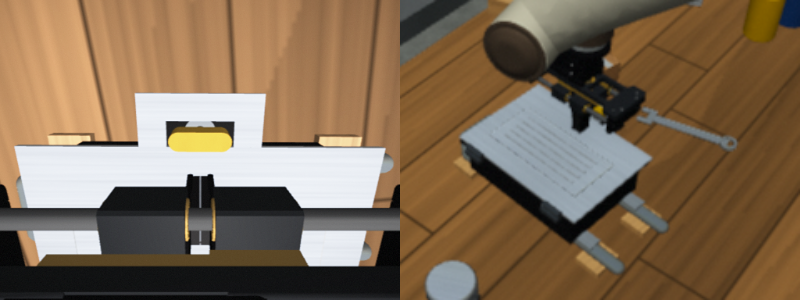

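The wing stands through the slot at (200,140) and is in line with it. The cover lies flat with the fingers pressing at about (200,185), and the piston, carton and wrench are where they started.

```bash
python3 -c "from station import *; print(finish_job())"
```

```text
the job is handed in; nothing more can be done
None
```

The job is handed in: the unit is home behind its roller catch, the fastener lines up with the slot, and the fingers are holding the cover fully home at about 20 N. It took about 21 s, and the piston, carton and wrench were left where they lay.

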